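Free the sagging bolt of the sample-returns bay and hold its gate ajar

TASK

Unbolt the blue spring gate of the sample-returns bay by the red upright handle of its sagging bolt: lift the bolt so that the tooth at its nose clears the bent-up keeper, and, keeping it lifted, pull it back without forcing it along the gate until its nose is right out of the keeper. Then swing the gate towards the robot to about 30 degrees and finish while still holding it there with the bolt drawn (the gate's spring would shut it), so that a colleague can reach the rack behind it. Leave the rack, jars and everything else on the bench where they are.

Things in the scene. Friction and masses are not known exactly. Their poses are not given: they have to be found in the camera images.
- bay: the fixed pen: aluminium base plate 230 x 350 x 8 mm, white posts, clear walls 108 mm high, open top. Origin on the bench in the middle of the gate line; z up, +x into the bay (away from the gate's front), +y along the shut gate from the keeper to the hinge. The shut gate lies in the plane x = 0, from y = -0.115 (free edge) to y = 0.12 (hinge)
- handle_grip (a point): centre of the bolt's red round upright handle, 18 mm in diameter, 42 mm tall (21 mm above and below this point), standing clear above everything around it; with the bolt at rest 193 mm above the bench, at x = 0, y = -0.06 in the bay's frame. It stands on a 10 mm stem on the bolt's bar, whose axis is 57 mm below this point
- bolt_tooth (a point): lower end of the tooth (10 x 9 mm, hanging 10 mm below the 12 mm bar) at the bolt's nose, 100 mm from the handle axis towards the keeper. At rest it hangs behind the keeper
- keeper: brass fork keeper fixed on the post beside the gate's free edge: two cheeks 56 mm high, 22 mm long along the bolt, and between them a bent-up hump 18 mm high, 19 mm long. Axes as the bay's; origin at the centre of its underside, 110 mm above the bench. The cheeks keep the gate shut while the bar is between them; the hump stops the tooth unless the bolt is lifted
- gate_hinge (a point): point on the gate's vertical hinge axis, 136 mm above the bench; the handle swings about this axis with the gate
- gate: the gate: blue frame, clear pane, 235 mm wide, top rail 118 mm above the bench; two steel guide straps on the rail, 20 mm long, reach 170 mm above the bench, 30 mm towards the keeper and 105 mm towards the hinge from the handle at rest. Origin on the hinge axis at bench height; y points from the free edge to the hinge, z up; it turns with the gate
- bolt_lift (a joint): how far the bolt is lifted straight up in its guides, m: 0 = sagging at rest, 0.018 = stop. From about 0.009 the tooth clears the keeper's hump (0.013 is comfortable). Falls back under its weight (about 3 N) when let go
- bolt_draw (a joint): how far the bolt is pulled back along the gate towards the hinge (the bay's +y while shut), m: 0 = fully in, 0.055 = stop. The tooth meets the hump at about 0.006 if not lifted; the nose is out of the keeper from 0.038 on. Stays where it is left (friction about 1 N)
- gate_swing (a joint): opening angle of the gate, rad: 0 = shut, 1.2 = stop; it opens towards the bay's -x, i.e. clockwise seen from above. A spring closes it with 0.36 N m when shut, rising to 0.7 N m at 0.52 rad (about 5 N at the handle with the bolt drawn)
- rack: bystander inside the bay: white tube rack, 50 x 140 x 45 mm, with capped tubes to 95 mm high; origin at the centre of its underside
- specimen_jar: bystander inside the bay: small jar with blue lid, 52 mm across, 65 mm high; origin at the centre of its underside
- wash_bottle: bystander: white bottle with green cap, 68 mm across, 165 mm high, outside the bay beyond its hinge side; origin at the centre of its underside
- reagent_jar: bystander: amber jar with white lid, 60 mm across, 75 mm high, outside the bay on its keeper side; origin at the centre of its underside
- tip_box: bystander: blue and clear box of pipette tips, 80 x 115 x 60 mm, outside the bay on its keeper side; origin at the centre of its underside
- driver: bystander: orange screwdriver lying on the bench, 180 mm long; origin on its underside near mid-length
- timer: bystander: flat white timer, 60 x 60 x 20 mm, lying on the bench; origin at the centre of its underside
- bolt: the bolt: steel bar 12 mm in diameter, 225 mm long, lying along the gate, with the red handle; origin on the bar's axis below the handle, y along the bar towards the hinge, z up. It turns with the gate

How it is judged:
By the outcome, as a careful person would: the job done as asked, in the order asked, and still so for the second after the job is handed in, while the arm keeps its last pose, push and grip.
It also fails if it takes over 32 s, if anything falls off the work surface, if the arm or the gripper's body presses on something with over 40 N, if the wrist force passes 120 N, or if a joint passes its speed limit or range.

ROBOT

A 6-joint arm with a two-finger parallel gripper is mounted at the origin on the work surface. World frame = base frame: x ahead of the robot, y to its left, z up, the work surface at z = 0. Lengths are in m, angles in degrees, forces in N, time in s.
With the tool pointing down it reaches from about 0.35 to 0.875 m from the base axis. Payload 4.2 kg.
Tool frame: the origin (TCP) lies at the very end of the fingers, on their centre line; the grasp point (between the pads) lies 19 mm behind it (r.grip_point_offset is the distance from the TCP to the grasp point, in m); z points along the fingers, y is the line along which they close (so a half turn about z gives the same grasp; the last joint's range is limited). The gripper opens to 87 mm and grips with 3 to 60 N. Pads are 19 mm wide; open, the fingers measure 117 mm over their backs; the gripper's body (75 mm by 190 mm) begins 51 mm behind the grasp point.
Start: joints at [-58.522, 22.042, 0.453, 0, -68.411, -14.817], TCP at [0.179, -0.599, 0.19] pointing down, gripper open.
Joint ranges: [-179.83, 179.83], [-69.29, 118.12], [-61.27, 80.66], [-181.25, 117.63], [-171.15, -9.14], [-177.46, 177.46]. Speed limits (degrees/s): [159.86, 159.86, 180, 180, 180, 180].

INTERFACE

Orientations are given as a 3x3 rotation matrix whose columns are the frame's x, y, z axes.
In Python, from station import r gives the robot as it stands.
- The arm moves only by the tool move_arm, never from a script. Its argument "series" is a list of rows, each a list of 3 entries, a list of its own where there are three numbers: the turn, a rotation vector about the tool's x, y, z as a fraction of full scale, then the shift along the tool's x, y, z as a fraction of full scale, then the opening, from 0 (shut) to 1 (fully open). A call has 1 to 12 rows; each row shifts and turns the commanded pose from where the row before left it, along the tool's axes as they then stand; what a row does not reach is not made up. Full scale, the value 1, is 0.5 m for a shift and 0.1 rad for a turn. A row lasts 1/10 s, in which the tool goes at most 50 mm and 8.59 degrees, less where a joint would pass 70% of its speed; a pose out of reach is approached as far as the arm can. A call with a number of a shift or a turn outside -1 to 1 is refused whole. A call with a gripper value outside its range is refused whole. The fingers move at their own pace and stop on an object; the grip force is fixed at half the most. Time passes only in rows, so rows that do not move let the fingers close. It gives the time, the measured TCP pose, the force, the opening and the grip force at its end, in the units of the state.
- r.sense(): the state, without advancing time (a new reading comes with each control period).
- r.capture(name): name is "scene" or "side" or "wrist"; returns a dict with "img" (480x640x3 uint8, red, green, blue), "fx", "fy", "cx", "cy" (pixels), "k1" (the pictures are not rectified: a ray, as slopes to the right and down, at radius r is drawn at 1 + k1 r^2 times it, then the intrinsics apply), "origin" and "orientation" of the camera in the world. Camera axes: x right, y up, looking along -z (the intrinsics and any distortion apply to the point x, -y, -z); pixel columns grow to the right and rows downward; lengths in m; the calibration is good to about 2 mm. A picture is of the moment at which its call begins. There is no depth.
- r.finish_job(): hands the job in; it is judged then, once.
Trained networks look in the newest picture that a camera, given by its name, has taken for a name from the list of things; names that differ only in an ending like _2 or _b are one class to them, and where a whole thing is asked for, a point or a joint stands for the part that bears it (a point fixed in the world has none). Each returns a list of dicts, best first, with "score" (0 to 1); they miss things now and then, are a little off and sometimes report something else, mostly with a low value. They report only what shows in the picture. A call takes as long as a camera call.
- r.cut_out(target, camera): "pixels" (480x640 bool, what is visible of it) and "centre" ([column, row] in pixels, amid what is visible of it).
- r.pinpoint(target, camera): "centre" ([column, row] in pixels: a listed point, or the origin of a listed thing).
The state is a dict: "time_s": time; "joints": joint angles; "joint_velocities": joint speeds; "effort": joint torques, N m; "tcp_pos": TCP position; "ee_rot": TCP orientation; "wrist_force": force on the tool from outside, world axes, zero at the start; "moment": the same for the moment, N m; "gripper_width": opening from 0.0 (shut) to 1.0 (fully open); "gripper_force": force on a finger pad.
Only numpy, scipy, OpenCV 4.12 (cv2) and the standard library are available. Lean on these libraries where they do the work, as an engineer would, in place of code of your own. Each camera call takes 0.05 s, during which the arm holds its last target. There are 200 camera calls.

## Working session

There is one attempt and no reset: what is moved stays moved. The work goes in short steps, Python scripts to look and compute and a tool call to move; the robot and the scene stay as the last step left them, time stands still between calls to the robot, and variables do not carry over. Pictures are saved under pics/ and viewed, at most 10 in all, crops included, and the job is handed in when it is done.

Besides the shell and the picture viewer there is one more tool, called after "Call:" as name(argument=value, ...), one argument or row to a line, values as JSON. move_arm: Moves the arm, as the interface text tells. Its arguments: {"type":"object","properties":{"series":{"type":"array"}},"required":["series"]}

```bash
mkdir -p pics
cat > h.py <<'E'
import numpy as np, cv2
from station import r
def ray(c,px):
    u=(px[0]-c["cx"])/c["fx"]; v=(px[1]-c["cy"])/c["fy"]
    rd=np.hypot(u,v); s=rd
    for _ in range(20): s=rd/(1+c["k1"]*s*s)
    k=s/rd if rd>0 else 1
    d=np.array(c["orientation"])@np.array([u*k,-v*k,-1.]); return np.array(c["origin"]),d/np.linalg.norm(d)
def tri(rs):
    A=sum(np.eye(3)-np.outer(d,d) for o,d in rs); b=sum((np.eye(3)-np.outer(d,d))@o for o,d in rs)
    p=np.linalg.solve(A,b); return p,[np.linalg.norm((np.eye(3)-np.outer(d,d))@(p-o))*1e3 for o,d in rs]
def save(c,n): cv2.imwrite(f"pics/{n}.png",c["img"][:,:,::-1])
E
python3 - <<'E'
from h import *
np.set_printoptions(precision=4,suppress=True)
C={n:r.capture(n) for n in("scene","side","wrist")}
for n in C: save(C[n],n+"0")
print({n:np.array(C[n]["origin"]) for n in C})
for t in("handle_grip","bolt_tooth","keeper","gate_hinge","bay","gate","bolt","wash_bottle","reagent_jar","tip_box"):
    D={}
    for n in C:
        p=r.pinpoint(t,n)
        if p: D[n]=(p[0]["centre"],round(p[0]["score"],2))
    print(t,{n:(np.round(v[0]),v[1]) for n,v in D.items()})
    if "scene" in D and "side" in D: print("   ",*tri([ray(C[n],D[n][0]) for n in("scene","side")]))
s=r.sense(); print(s["time_s"],s["tcp_pos"],np.array(s["ee_rot"]),s["wrist_force"])
im=np.hstack([cv2.resize(C[n]["img"],(400,300)) for n in("scene","side")])
E
```

```text
{'scene': array([1.5673, 0.732 , 1.1908]), 'side': array([-0.0712,  0.6497,  0.7811]), 'wrist': array([ 0.1001, -0.622 ,  0.3845])}
handle_grip {'scene': (array([319., 229.]), 0.55), 'side': (array([295., 206.]), 0.82)}
    [ 0.6206 -0.0286  0.194 ] [np.float64(2.20713992338525), np.float64(2.2071399233851468)]
bolt_tooth {'scene': (array([287., 236.]), 0.86), 'side': (array([320., 213.]), 0.64)}
    [ 0.6353 -0.1349  0.1218] [np.float64(1.941922091532604), np.float64(1.941922091532466)]
keeper {'scene': (array([298., 240.]), 0.45), 'side': (array([236., 279.]), 0.19)}
    [0.6703 0.0336 0.1072] [np.float64(112.47398467316472), np.float64(112.47398467316475)]
gate_hinge {'scene': (array([380., 266.]), 0.93), 'side': (array([242., 266.]), 0.65)}
    [0.5884 0.1604 0.1423] [np.float64(0.5241046625707237), np.float64(0.5241046625707496)]
bay {'scene': (array([335., 292.]), 0.86), 'side': (array([279., 282.]), 0.76)}
    [ 0.6225  0.032  -0.0066] [np.float64(5.794407621794578), np.float64(5.794407621794719)]
gate {'scene': (array([373., 303.]), 0.71), 'side': (array([246., 310.]), 0.78)}
[... 244 characters left out ...]
4(6.28880262808054)]
wash_bottle {'scene': (array([417., 338.]), 0.96), 'side': (array([176., 344.]), 0.97)}
    [0.6321 0.3247 0.0003] [np.float64(1.5194026997473278), np.float64(1.5194026997473178)]
reagent_jar {'scene': (array([278., 231.]), 0.78), 'side': (array([381., 245.]), 0.66)}
    [ 0.5272 -0.2724  0.0019] [np.float64(1.4961766053545789), np.float64(1.4961766053545646)]
tip_box {'scene': (array([278., 231.]), 0.69), 'side': (array([331., 229.]), 0.94)}
    [ 0.6151 -0.1761  0.0817] [np.float64(20.65503217462792), np.float64(20.655032174627966)]
1.65 [ 0.1792 -0.5987  0.1899] [[-0.958  -0.2867 -0.    ]
 [-0.2867  0.958   0.0001]
 [ 0.      0.0001 -1.    ]] [-0.5258 -0.6687 -0.6002]
```

View pictures.

View pics/scene0.png

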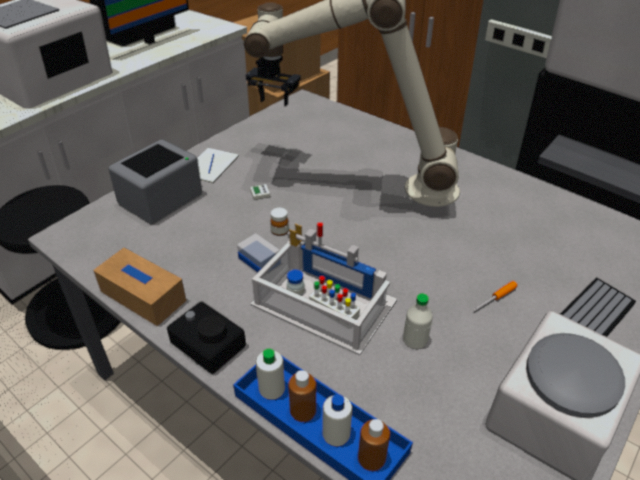

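View pics/side0.png

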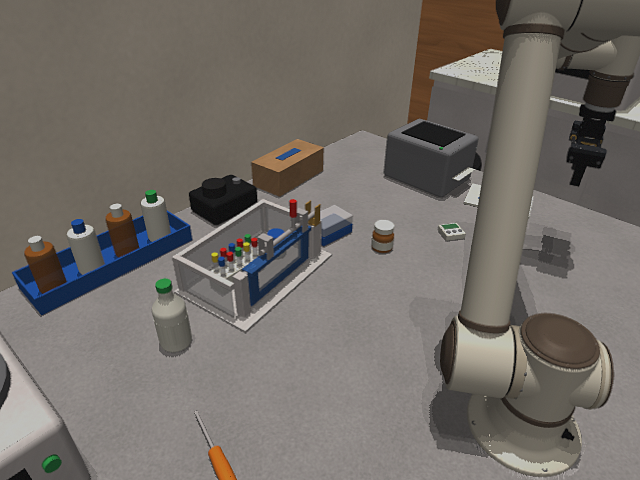

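```bash
cat >> h.py <<'E'
def plan(p1,yaw1,n=None,p0=None,yaw0=None,g=1):
    """rows (turn z, shift xyz) tool down, straight line; yaw = angle of tool y (deg)"""
    s=r.sense(); R=np.array(s["ee_rot"])
    p0=np.array(s["tcp_pos"]) if p0 is None else np.array(p0); yaw0=np.degrees(np.arctan2(R[1,1],R[0,1])) if yaw0 is None else yaw0
    dy=(yaw1-yaw0+180)%360-180; d=np.array(p1)-p0
    n=n or int(np.ceil(max(abs(dy)/5.73,np.linalg.norm(d)/.05)))
    y=yaw0
    for i in range(n):
        a=np.radians(y); Y=np.array([np.cos(a),np.sin(a),0]); Z=np.array([0,0,-1.]); X=np.cross(Y,Z)
        v=d/n/.5
        print("[[0,0,%.3f],[%.3f,%.3f,%.3f],%g],"%(-np.radians(dy/n)/.1,X@v,Y@v,Z@v,g)); y+=dy/n
E
python3 - <<'E'
from h import *
plan([.615,-.03,.32],189.5,16)
E
```

```text
[[0,0,-0.904],[-0.073,0.052,-0.016],1],
[[0,0,-0.904],[-0.077,0.046,-0.016],1],
[[0,0,-0.904],[-0.081,0.039,-0.016],1],
[[0,0,-0.904],[-0.084,0.031,-0.016],1],
[[0,0,-0.904],[-0.086,0.023,-0.016],1],
[[0,0,-0.904],[-0.088,0.016,-0.016],1],
[[0,0,-0.904],[-0.089,0.008,-0.016],1],
[[0,0,-0.904],[-0.090,-0.001,-0.016],1],
[[0,0,-0.904],[-0.089,-0.009,-0.016],1],
[[0,0,-0.904],[-0.088,-0.017,-0.016],1],
[[0,0,-0.904],[-0.086,-0.025,-0.016],1],
[[0,0,-0.904],[-0.084,-0.032,-0.016],1],
[[0,0,-0.904],[-0.080,-0.040,-0.016],1],
[[0,0,-0.904],[-0.076,-0.047,-0.016],1],
[[0,0,-0.904],[-0.072,-0.053,-0.016],1],
[[0,0,-0.904],[-0.067,-0.060,-0.016],1],
```

Call:
move_arm(
  series=[
    [[0,0,-0.9],[-0.073,0.052,-0.016],1],
    [[0,0,-0.9],[-0.077,0.046,-0.016],1],
    [[0,0,-0.9],[-0.081,0.039,-0.016],1],
    [[0,0,-0.9],[-0.084,0.031,-0.016],1],
    [[0,0,-0.9],[-0.086,0.023,-0.016],1],
    [[0,0,-0.9],[-0.088,0.016,-0.016],1],
    [[0,0,-0.9],[-0.089,0.008,-0.016],1],
    [[0,0,-0.9],[-0.09,0,-0.016],1],
    [[0,0,-0.9],[-0.089,-0.009,-0.016],1],
    [[0,0,-0.9],[-0.088,-0.017,-0.016],1],
    [[0,0,-0.9],[-0.086,-0.025,-0.016],1],
    [[0,0,-0.9],[-0.084,-0.032,-0.016],1],
  ],
)

```text
time_s: 2.85
tcp_pos: [0.5078, -0.171, 0.2867]
ee_rot: [[-0.195, -0.981, 0.001], [-0.981, 0.195, -0.0], [-0.0, -0.001, -1.0]]
wrist_force: [0.3, -0.1, 0.3]
gripper_width: 1.007
gripper_force: 0.0
```

Call:
move_arm(
  series=[
    [[0,0,-0.9],[-0.08,-0.04,-0.016],1],
    [[0,0,-0.9],[-0.076,-0.047,-0.016],1],
    [[0,0,-0.9],[-0.072,-0.053,-0.016],1],
    [[0,0,-0.9],[-0.067,-0.06,-0.016],1],
    [[0,0,0],[0,0,0],1],
  ],
)

```text
time_s: 3.35
tcp_pos: [0.6197, -0.0272, 0.3172]
ee_rot: [[0.165, -0.986, 0.001], [-0.986, -0.165, 0.001], [-0.0, -0.001, -1.0]]
wrist_force: [-0.8, -1.1, 0.0]
gripper_width: 1.002
gripper_force: 0.0
```

Run:
```python
from h import *
np.set_printoptions(precision=4,suppress=True)
s=r.sense(); print(s["time_s"],s["tcp_pos"],np.array(s["ee_rot"])[:,1],s["joints"])
C={n:r.capture(n) for n in("scene","side","wrist")}
save(C["wrist"],"wrist1"); c=C["wrist"]
import pickle; pickle.dump(C,open("c1.pkl","wb"))
print(c["origin"],np.array(c["orientation"]))
for t in("handle_grip","gate_hinge","keeper","bolt_tooth","gate"):
    D={}
    for n in (("wrist","scene","side") if t in("keeper","handle_grip") else ("wrist",)):
        p=r.pinpoint(t,n)
        if p: D[n]=(p[0]["centre"],p[0]["score"]); print(t,n,np.round(p[0]["centre"]),round(p[0]["score"],2))
    if len(D)>1: print("   ",*tri([ray(C[n],D[n][0]) for n in D]))
    if "wrist" in D:
        o,d=ray(c,D["wrist"][0])
        z=dict(handle_grip=.193,gate_hinge=.136,keeper=.11,bolt_tooth=.12,gate=0)[t]
        print("  at z",o+d*(z-o[2])/d[2])
```

```text
3.35 [ 0.6197 -0.0272  0.3172] [-0.9862 -0.1653 -0.0009] [ 12.4056  18.4949  13.0547  -0.0209 -84.5071  -2.8897]
[ 0.6314 -0.1121  0.5128] [[-0.987   0.1531  0.0496]
 [-0.1609 -0.9412 -0.297 ]
 [ 0.0013 -0.3011  0.9536]]
handle_grip wrist [319. 224.] 0.96
handle_grip side [293. 206.] 0.6
    [ 0.6201 -0.0233  0.1982] [np.float64(0.5401433207332537), np.float64(0.5401433207333054)]
  at z [ 0.6203 -0.0215  0.193 ]
gate_hinge wrist [320. 223.] 0.73
  at z [ 0.6178 -0.0063  0.136 ]
keeper wrist [321. 110.] 0.64
keeper scene [414. 339.] 0.57
keeper side [310. 223.] 0.79
    [0.6122 0.051  0.057 ] [np.float64(154.6232854292585), np.float64(271.76550843592634), np.float64(140.50592991094246)]
  at z [ 0.6327 -0.1034  0.11  ]
bolt_tooth wrist [322.  85.] 0.95
  at z [ 0.6352 -0.1241  0.12  ]
gate wrist [316. 311.] 0.68
  at z [0.598  0.1527 0.    ]
```

View pics/wrist1.png

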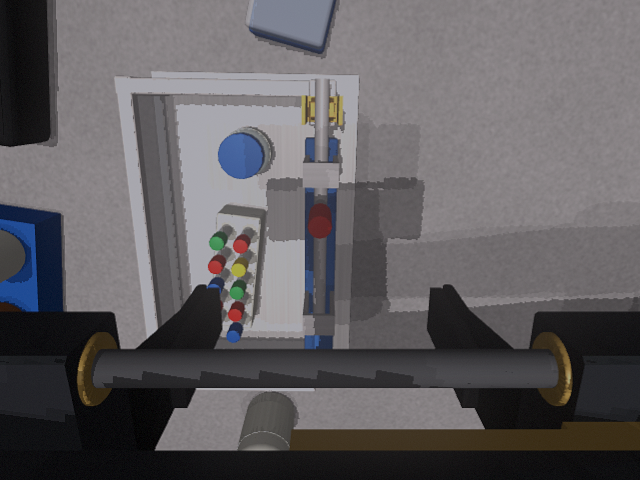

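Call:
move_arm(
  series=[
    [[0,0,0.09],[-0.004,-0.002,0.04],1],
    [[0,0,0],[-0.004,0,0.05],1],
    [[0,0,0],[0,0,0.05],1],
    [[0,0,0],[0,0,0.04],1],
    [[0,0,0],[0,0,0.0],1],
    [[0,0,0],[0,0,0.0],1],
  ],
)

```text
time_s: 4.55
tcp_pos: [0.6175, -0.0274, 0.2285]
ee_rot: [[0.15, -0.989, 0.0], [-0.989, -0.15, -0.001], [0.001, -0.0, -1.0]]
wrist_force: [-0.6, 0.4, 0.8]
gripper_width: 0.996
gripper_force: 0.0
```

Run:
```python
from h import *
import pickle
np.set_printoptions(precision=4,suppress=True)
s=r.sense(); print(s["time_s"],s["tcp_pos"],np.array(s["ee_rot"])[:,1],s["wrist_force"])
C=pickle.load(open("c1.pkl","rb")); c=r.capture("wrist"); save(c,"wrist2")
p=r.pinpoint("handle_grip","wrist"); print(p[0]["centre"],p[0]["score"])
r1=ray(C["wrist"],[319,224]); print(tri([ray(c,p[0]["centre"]),r1]),tri([ray(c,p[0]["centre"]),r1,ray(C["side"],[293,206])]))
for z in(.193,): o,d=ray(c,p[0]["centre"]); print(o+d*(z-o[2])/d[2])
```

```text
4.55 [ 0.6175 -0.0274  0.2285] [-0.9886 -0.1505 -0.0004] [-0.564   0.37    0.8434]
[318.8, 256.1] 0.87
(array([ 0.619 , -0.0093,  0.1512]), [np.float64(0.2114066350113192), np.float64(0.21140663501142787)]) (array([ 0.6207, -0.0247,  0.198 ]), [np.float64(1.7294084661857467), np.float64(1.9704416215366476), np.float64(0.4440856982598868)])
[ 0.621  -0.0246  0.193 ]
```

View pics/wrist2.png

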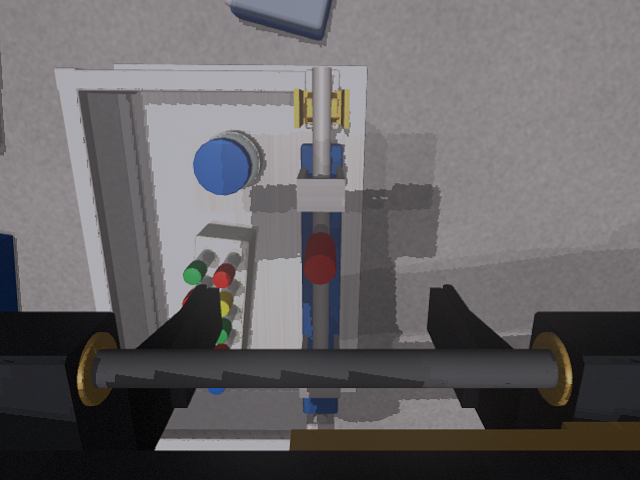

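Call:
move_arm(
  series=[
    [[0,0,0],[-0.004,-0.007,0.03],1],
    [[0,0,0],[0,0,0.04],1],
    [[0,0,0],[0,0,0.03],1],
    [[0,0,0],[0,0,0.0],1],
    [[0,0,0],[0,0,0.0],1],
  ],
)

```text
time_s: 5.15
tcp_pos: [0.6212, -0.0247, 0.1794]
ee_rot: [[0.151, -0.989, 0.002], [-0.989, -0.151, -0.0], [0.001, -0.002, -1.0]]
wrist_force: [-0.1, -0.0, 0.3]
gripper_width: 1.002
gripper_force: 0.0
```

Run:
```python
from h import *
s=r.sense(); print(s["time_s"],s["tcp_pos"],s["wrist_force"])
for n in("wrist","side"):
    c=r.capture(n); save(c,n+"3")
cv2.imwrite("pics/both3.png",np.hstack([cv2.imread("pics/wrist3.png")[150:430,150:500],cv2.resize(cv2.imread("pics/side3.png")[140:280,230:380],(300,280))]))
```

```text
5.15 [ 0.62121513 -0.02472226  0.17940374] [-0.1021706  -0.04271583  0.32750291]
```

View pics/both3.png

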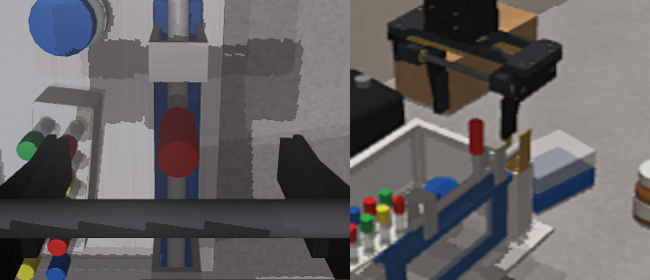

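Run:
```python
from h import *
np.set_printoptions(precision=4,suppress=True)
def proj(c,P):
    q=np.array(c["orientation"]).T@(np.array(P)-c["origin"]); u,v=q[0]/-q[2],-q[1]/-q[2]; k=1+c["k1"]*(u*u+v*v)
    return np.round([c["cx"]+c["fx"]*u*k,c["cy"]+c["fy"]*v*k],1)
C={n:r.capture(n) for n in("wrist","side","scene")}; save(C["scene"],"scene3")
s=r.sense();t=np.array(s["tcp_pos"]);R=np.array(s["ee_rot"])
out={}
for n,c in C.items():
    print(n,"tcp",proj(c,t),"tips",proj(c,t+R[:,1]*.0435),proj(c,t-R[:,1]*.0435))
    h=cv2.cvtColor(c["img"],cv2.COLOR_RGB2HSV); m=((h[...,0]<6)|(h[...,0]>174))&(h[...,1]>150)&(h[...,2]>60)
    k,l,st,ce=cv2.connectedComponentsWithStats(m.astype(np.uint8))
    e=np.array([.6207,-.0247]); 
    a=[(st[i,:],ce[i]) for i in range(1,k) if st[i,4]>25 and np.hypot(*(ce[i]-proj(c,[*e,.193])))<45]
    print("  handle exp top/bot",proj(c,[*e,.214]),proj(c,[*e,.172])); [print("  blob",b[0],b[1].round(1)) for b in a]
    if a: out[n]=max(a,key=lambda b:b[0][4])[1]
print(tri([ray(C[n],out[n]) for n in out]))
for pr in(("wrist","side"),("scene","side"),("wrist","scene")):
    if all(x in out for x in pr): print(pr,tri([ray(C[n],out[n]) for n in pr]))
```

```text
wrist tcp [326.7 276.5] tips [414.6 276.5] [238.9 276.4]
  handle exp top/bot [327.5 308.9] [327.2 270.8]
  blob [315 291  34  36 834] [333.  308.1]
side tcp [292.8 212.8] tips [307.9 218.6] [278.3 207.3]
  handle exp top/bot [292.7 200.1] [293.  215.4]
  blob [290 199   7  19 104] [292.6 208. ]
scene tcp [319.4 233.5] tips [327.1 225. ] [311.3 242.3]
  handle exp top/bot [319.4 223.6] [319.4 235.4]
  blob [317 223   5  14  55] [319.4 229.2]
(array([ 0.619 , -0.0207,  0.1965]), [np.float64(4.14941820410462), np.float64(1.5806464205352364), np.float64(4.35295033630209)])
('wrist', 'side') (array([ 0.6162, -0.018 ,  0.1977]), [np.float64(1.0061914623741395), np.float64(1.0061914623741888)])
('scene', 'side') (array([ 0.6206, -0.0243,  0.1936]), [np.float64(0.8448105297048727), np.float64(0.8448105297048936)])
('wrist', 'scene') (array([ 0.6203, -0.0205,  0.1986]), [np.float64(4.024046315156328), np.float64(4.024046315156173)])
```

Run:
```python
import cv2,numpy as np
a=cv2.imread("pics/side3.png")[170:240,250:340]; b=cv2.imread("pics/scene3.png")[190:260,275:365]
cv2.imwrite("pics/z3.png",np.hstack([cv2.resize(x,(400,311),interpolation=0) for x in(a,b)]))
```

```text
(no output)
```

View pics/z3.png

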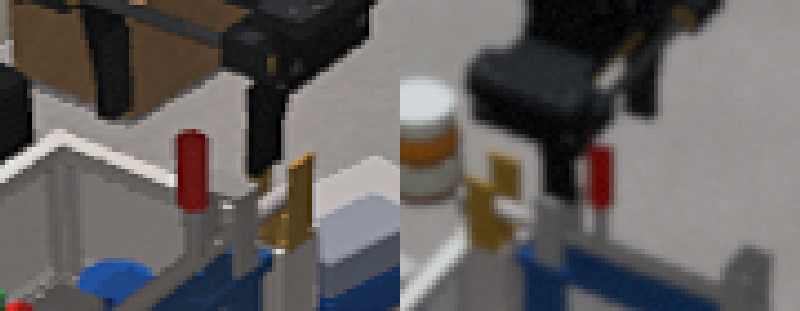

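Call:
move_arm(
  series=[
    [[0,0,0],[0,0,0.03],1],
    [[0,0,0],[0,0,0],0.5],
    [[0,0,0],[0,0,0.0],0.5],
    [[0,0,0],[0,0,0.0],0.5],
    [[0,0,0],[0,0,0.0],0.5],
  ],
)

```text
time_s: 5.9
tcp_pos: [0.6207, -0.0246, 0.1637]
ee_rot: [[0.15, -0.989, 0.001], [-0.989, -0.15, 0.0], [0.0, -0.001, -1.0]]
wrist_force: [0.3, -0.1, 0.4]
gripper_width: 0.723
gripper_force: 0.0
```

Run:
```python
from h import *
s=r.sense(); print(s["time_s"],s["tcp_pos"],s["wrist_force"],s["gripper_width"])
a=r.capture("side")["img"][170:240,250:340,::-1]; b=r.capture("scene")["img"][190:260,275:365,::-1]
cv2.imwrite("pics/z4.png",np.hstack([cv2.resize(x,(400,311),interpolation=0) for x in(a,b)]))
```

```text
5.9 [ 0.62074489 -0.02462327  0.16366677] [ 0.26760607 -0.10898778  0.43136819] 0.7233053104784167
```

View pics/z4.png

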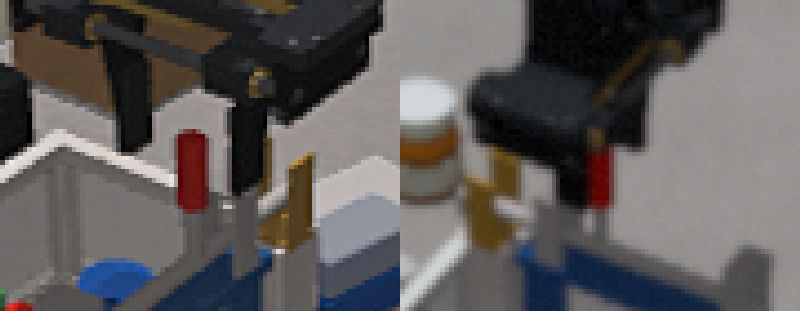

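Call:
move_arm(
  series=[
    [[0,0,0],[0,0,0.012],0],
    [[0,0,0],[0,0,0],0],
    [[0,0,0],[0,0,0],0],
    [[0,0,0],[0,0,0],0],
    [[0,0,0],[0,0,0],0],
    [[0,0,0],[0,0,0],0],
    [[0,0,0],[0,0,0],0],
    [[0,0,0],[0,0,0],0],
    [[0,0,0],[0,0,0],0],
    [[0,0,0],[0,0,0],0],
  ],
)

```text
time_s: 7.0
tcp_pos: [0.6199, -0.0247, 0.1569]
ee_rot: [[0.15, -0.989, -0.001], [-0.989, -0.15, -0.0], [0.0, 0.001, -1.0]]
wrist_force: [-2.3, -0.1, 1.4]
gripper_width: 0.201
gripper_force: 30.0
```

Run:
```python
from h import *
s=r.sense(); print(s["time_s"],s["tcp_pos"],s["wrist_force"],s["gripper_width"],s["gripper_force"])
c=r.capture("side");save(c,"side5");a=c["img"][170:240,250:340,::-1]; c=r.capture("scene");save(c,"scene5");b=c["img"][190:260,275:365,::-1]
cv2.imwrite("pics/z5.png",np.hstack([cv2.resize(x,(400,311),interpolation=0) for x in(a,b)]))
```

```text
7.0 [ 0.61994902 -0.02473199  0.15693748] [-2.29504344 -0.08345741  1.39041683] 0.20074119053483208 29.99897257424891
```

View pics/z5.png

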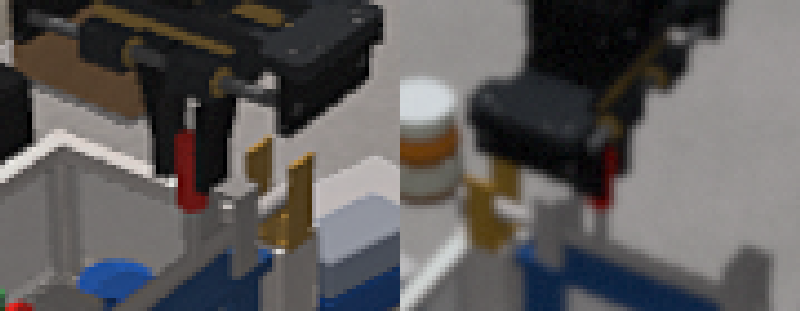

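Call:
move_arm(
  series=[
    [[0,0,0],[0,0,-0.007],0],
    [[0,0,0],[0,0,-0.007],0],
    [[0,0,0],[0,0,-0.007],0],
    [[0,0,0],[0,0,-0.006],0],
    [[0,0,0],[0,0,0],0],
    [[0,0,0],[0,0,0],0],
  ],
)

```text
time_s: 7.7
tcp_pos: [0.62, -0.0246, 0.1703]
ee_rot: [[0.15, -0.989, -0.001], [-0.989, -0.15, 0.0], [-0.0, 0.001, -1.0]]
wrist_force: [-3.2, -0.7, -2.7]
gripper_width: 0.194
gripper_force: 30.0
```

Run:
```python
from h import *
np.set_printoptions(precision=4,suppress=True)
s=r.sense(); print(s["time_s"],s["tcp_pos"],s["wrist_force"],s["moment"],s["gripper_width"])
C={n:r.capture(n) for n in("scene","side")}
for n,c in C.items(): save(c,n+"6")
for t in("handle_grip","bolt_tooth","bolt"):
    D={n:r.pinpoint(t,n) for n in C}; print(t,[(n,D[n][0]["centre"],D[n][0]["score"]) for n in D if D[n]])
    if all(D.values()): print(tri([ray(C[n],D[n][0]["centre"]) for n in C]))
```

```text
7.7 [ 0.62   -0.0246  0.1703] [-3.2107 -0.7026 -2.7146] [-0.1419  1.0264 -0.0274] 0.19425038782545823
handle_grip [('scene', [317.8, 226.0], 0.65), ('side', [291.9, 199.5], 0.76)]
(array([ 0.6268, -0.0266,  0.2106]), [np.float64(1.8337298275532052), np.float64(1.833729827552972)])
bolt_tooth [('scene', [290.4, 235.5], 0.72), ('side', [317.0, 210.3], 0.81)]
(array([ 0.6354, -0.1222,  0.1334]), [np.float64(3.383517458926531), np.float64(3.3835174589264474)])
bolt [('scene', [322.2, 242.1], 0.86), ('side', [292.4, 224.5], 0.86)]
(array([ 0.6173, -0.0178,  0.15  ]), [np.float64(1.0283515849576266), np.float64(1.0283515849577556)])
```

Call:
move_arm(
  series=[
    [[0,0,0],[-0.006,0,0],0],
    [[0,0,0],[-0.008,0,0],0],
    [[0,0,0],[-0.008,0,0],0],
    [[0,0,0],[-0.008,0,0],0],
    [[0,0,0],[-0.006,0,0],0],
    [[0,0,0],[0,0,0],0],
  ],
)

```text
time_s: 8.7
tcp_pos: [0.6174, -0.006, 0.1704]
ee_rot: [[0.151, -0.989, -0.0], [-0.989, -0.151, 0.001], [-0.001, 0.0, -1.0]]
wrist_force: [-3.9, 0.3, -2.6]
gripper_width: 0.198
gripper_force: 30.0
```

Call:
move_arm(
  series=[
    [[0,0,0],[-0.008,0,0],0],
    [[0,0,0],[-0.008,0,0],0],
    [[0,0,0],[-0.008,0,0],0],
    [[0,0,0],[-0.008,0,0],0],
    [[0,0,0],[-0.008,0,0],0],
    [[0,0,0],[-0.008,0,0],0],
    [[0,0,0],[-0.008,0,0],0],
    [[0,0,0],[-0.004,0,0],0],
    [[0,0,0],[0,0,0],0],
    [[0,0,0],[0,0,0],0],
  ],
)

```text
time_s: 9.7
tcp_pos: [0.613, 0.0234, 0.1704]
ee_rot: [[0.151, -0.989, -0.0], [-0.989, -0.151, 0.001], [-0.001, 0.0, -1.0]]
wrist_force: [-4.7, 0.2, -4.0]
gripper_width: 0.199
gripper_force: 30.0
```

Run:
```python
from h import *
np.set_printoptions(precision=4,suppress=True)
s=r.sense(); print(s["time_s"],s["tcp_pos"],s["wrist_force"],s["moment"],s["gripper_width"])
C={n:r.capture(n) for n in("scene","side")}
for n,c in C.items(): save(c,n+"7")
for t in("handle_grip","bolt_tooth","gate_hinge"):
    D={n:r.pinpoint(t,n) for n in C}; print(t,[(n,D[n][0]["centre"],D[n][0]["score"]) for n in D if D[n]])
    if all(D.values()): print(tri([ray(C[n],D[n][0]["centre"]) for n in C]))
a=C["side"]["img"][170:240,250:340,::-1]; b=C["scene"]["img"][190:260,275:365,::-1]
cv2.imwrite("pics/z7.png",np.hstack([cv2.resize(x,(400,311),interpolation=0) for x in(a,b)]))
```

```text
9.7 [0.613  0.0234 0.1704] [-4.6955  0.1983 -3.9616] [ 0.0982  1.5166 -0.0104] 0.19897344132979644
handle_grip [('scene', [332.2, 231.0], 0.65), ('side', [283.8, 213.4], 0.92)]
(array([0.6109, 0.013 , 0.2   ]), [np.float64(1.1765439637629462), np.float64(1.1765439637629778)])
bolt_tooth [('scene', [306.8, 240.8], 0.68), ('side', [242.7, 265.9], 0.7)]
(array([0.6636, 0.0347, 0.1223]), [np.float64(87.1513910145972), np.float64(87.15139101459727)])
gate_hinge [('scene', [380.4, 266.0], 0.57), ('side', [240.9, 263.7], 0.79)]
(array([0.5924, 0.1625, 0.1466]), [np.float64(1.2528610525691422), np.float64(1.2528610525692416)])
```

View pics/z7.png

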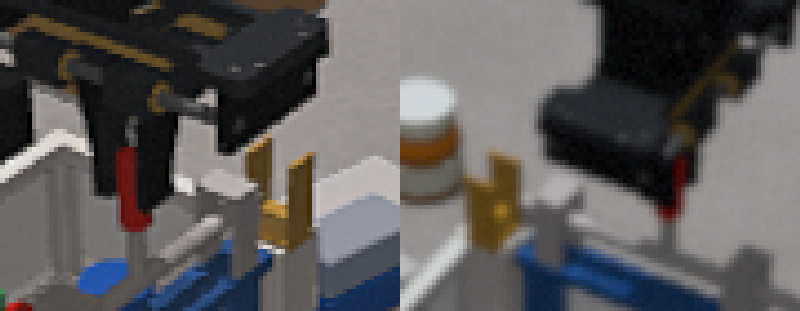

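Call:
move_arm(
  series=[
    [[0,0,0.2],[-0.0002,0.005,0],0],
    [[0,0,0.35],[-0.0002,0.0092,0],0],
    [[0,0,0.35],[-0.0002,0.0092,0],0],
    [[0,0,0.35],[-0.0002,0.0092,0],0],
    [[0,0,0.35],[-0.0002,0.0092,0],0],
    [[0,0,0.35],[-0.0002,0.0092,0],0],
    [[0,0,0.35],[-0.0002,0.0092,0],0],
    [[0,0,0.35],[-0.0002,0.0092,0],0],
    [[0,0,0],[0,0,0],0],
  ],
)

```text
time_s: 11.0
tcp_pos: [0.581, 0.0226, 0.172]
ee_rot: [[-0.113, -0.994, 0.007], [-0.994, 0.113, 0.0], [-0.001, -0.007, -1.0]]
wrist_force: [2.5, -1.5, -3.1]
gripper_width: 0.196
gripper_force: 30.0
```

Call:
move_arm(
  series=[
    [[0,0,0.35],[-0.0002,0.0092,0],0],
    [[0,0,0.35],[-0.0002,0.0092,0],0],
    [[0,0,0.35],[-0.0002,0.0092,0],0],
    [[0,0,0.35],[-0.0002,0.0092,0],0],
    [[0,0,0.35],[-0.0002,0.0092,0],0],
    [[0,0,0.35],[-0.0002,0.0092,0],0],
    [[0,0,0.35],[-0.0002,0.0094,0],0],
    [[0,0,0.2],[-0.0002,0.006,0],0],
    [[0,0,0],[0,0,0],0],
    [[0,0,0],[0,0,0],0],
  ],
)

```text
time_s: 12.0
tcp_pos: [0.5463, 0.0315, 0.1712]
ee_rot: [[-0.369, -0.929, 0.004], [-0.929, 0.369, 0.001], [-0.002, -0.004, -1.0]]
wrist_force: [5.4, -1.0, -2.3]
gripper_width: 0.199
gripper_force: 30.0
```

Run:
```python
from h import *
np.set_printoptions(precision=4,suppress=True)
s=r.sense(); t=np.array(s["tcp_pos"]); print(s["time_s"],t,s["wrist_force"],s["gripper_width"])
v=t[:2]-[.593,.1535]; print("angle",np.degrees(np.arctan2(.020,.1301)-np.arctan2(v[0],-v[1])),"radius",np.hypot(*v))
C={n:r.capture(n) for n in("scene","side")}
for n,c in C.items(): save(c,n+"8")
for q in("handle_grip","bolt_tooth"):
    D={n:r.pinpoint(q,n) for n in C}
    if all(D.values()): print(q,tri([ray(C[n],D[n][0]["centre"]) for n in C]))
a=C["side"]["img"][160:320,170:376,::-1]; b=C["scene"]["img"][170:330,240:446,::-1]
cv2.imwrite("pics/z8.png",np.hstack([cv2.resize(x,(400,311),interpolation=0) for x in(a,b)]))
```

```text
12.0 [0.5463 0.0315 0.1712] [ 5.3534 -1.0093 -2.3402] 0.19939804706449285
angle 29.687004329616375 radius 0.1306244629278765
handle_grip (array([0.5476, 0.0275, 0.205 ]), [np.float64(0.26448004577444356), np.float64(0.2644800457744304)])
```

View pics/z8.png

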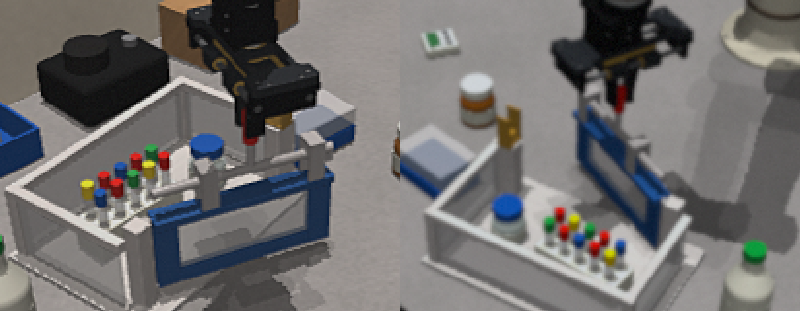

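The picture shows the gate open (about 30° by the arm pose), the handle held in the fingers, the nose clear of the keeper, and the bystanders in place. I am handing in.

```bash
python3 -c "
from station import r
print(r.finish_job())"
```

```text
the job is handed in; nothing more can be done
None
```

The bolt was lifted about 13 mm and drawn about 48 mm, clear of the keeper; the gate is swung to about 30° and still held there by the handle, and the job was handed in at about 12 s with no verdict returned.

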